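# Move a plate carrier from the scanner to the sloped reading rest

## Robot

A 6-joint arm with a two-finger parallel gripper is mounted at the origin on the work surface. World frame = base frame: x ahead of the robot, y to its left, z up, the work surface at z = 0. Lengths are in m, angles in rad, forces in N, time in s.
With the tool pointing down it reaches from about 0.375 to 0.925 m from the base axis. Payload 5.7 kg.
Tool frame: the origin (TCP) lies at the very end of the fingers, on their centre line; the grasp point (between the pads) lies 19 mm behind it (bot.grip_depth is the distance from the TCP to the grasp point, in m); z points along the fingers, y is the line along which they close (so a half turn about z gives the same grasp; the last joint's range is limited). The gripper opens to 85 mm and grips with 20 to 120 N. Pads are 22 mm wide; open, the fingers measure 114 mm over their backs; the gripper's body (76 mm by 85 mm) begins 54 mm behind the grasp point. The pads swing forward as they close: fully open they stand 13 mm farther back than shut.
Start: joints at [1.149, 0.359, 1.51, -0, 1.272, -0.115], TCP at [0.181, 0.572, 0.231] pointing down, gripper open.
Joint ranges: [-2.97, 2.97], [-1.01, 2.36], [0.21, 2.38], [-0.96, 4.11], [0.2, 2.71], [-2.98, 2.98]. Speed limits (rad/s): [2.39, 2.39, 3.14, 3.14, 3.14, 3.14].

## Interface

Orientations are given as a unit quaternion [w, x, y, z].
In Python, from bench import bot gives the robot as it stands. The module is installed in compiled form; this text tells all that it offers.
- The arm moves only by the shell command python3 -m handwheel 'ROWS' [FORCE]. ROWS is JSON, a list of rows, each an object of numbers: "wx", "wy", "wz": the turn, a rotation vector about the world's x, y, z in units of 8 degrees (1.0 is 8 degrees); "tx", "ty", "tz": the shift along the world's x, y, z in units of 30 mm (1.0 is 30 mm); "claw": the gripper command: -1 is shut, 1 is fully open, values between are in proportion. In form: [{"wx": .., "wy": .., "wz": .., "tx": .., "ty": .., "tz": .., "claw": ..}, ...]. A call has 1 to 5 rows; each row shifts and turns the commanded pose from where the row before left it; what a row does not reach is not made up. A row lasts 1/8 s, in which the tool goes at most 62.5 mm and 10.7 degrees, less where a joint would pass 70% of its speed; a pose out of reach is approached as far as the arm can. A call is refused whole if a number of a shift passes 1 or a number of a turn 1, either way. A call with a gripper value outside its range is refused whole. The fingers move at their own pace and stop on an object; FORCE is the grip in N (left out, the last holds). Time passes only in rows, so rows that do not move let the fingers close. It gives the time, the measured TCP pose, the force, the opening and the grip force at its end, in the units of the state.
- bot.state(): the state, without advancing time (a new reading comes with each control period).
- bot.grab_frame(name): name is "scene" or "top" or "wrist"; returns the picture (420x560x3 uint8, red, green, blue); there is no depth.
- bot.camera_model(name): a dict with "intrinsics" (3x3 intrinsics, pixels), "T" (4x4, takes a point from camera to world coordinates); the wrist camera has in their place "tool_from_camera" (4x4, takes a point from camera to tool coordinates, whose origin is the TCP and whose axes are the flange's). Camera axes: x right, y down, z forward; pixel columns grow to the right and rows downward; lengths in m; the calibration is good to about 2 mm. A picture is of the moment at which its call begins: read the wrist's pose just before it. camera_model takes no time and is no camera call.
- bot.close_job(): hands the job in; it is judged then, once.
The state is a dict: "t": time; "q": joint angles; "joint_velocities": joint speeds; "joint_efforts": joint torques, N m; "ee_pos": TCP position; "ee_rot": TCP orientation; "contact_force": force on the tool from outside, world axes, zero at the start; "wrist_torque": the same for the moment, N m; "finger_gap": finger opening in m; "finger_force": force on a finger pad.
Only numpy, scipy, OpenCV 4.12 (cv2) and the standard library are available. Lean on these libraries where they do the work, as an engineer would, in place of code of your own. Each camera call takes 0.05 s, during which the arm holds its last target. There are 200 camera calls.

## Task

Draw the plate carrier by its blue grip straight out of the scanner's slot, keeping it level until it is clear and not forcing it. Then set it down gently on the narrow sloped reading rest: lying flat on the slope, straight and centred, blue grip at the upper end and the bare end up against the green lip. Let go, and leave the other things on the bench where they are.

Things in the scene. Friction and masses are not known exactly. Their poses are not given: they have to be found in the camera images.
- scanner: fixed cream and dark blue box, 200 (x) by 220 (y) by 110 mm high, on the robot's left; origin at the centre of its underside on the bench, z up. Front face at x = -100 mm, facing roughly world -y. The carrier is drawn out along its -x, sliding with light friction only
- scanner_slot (a point): middle of the slot floor's front edge in the scanner's front face, 50 mm above the bench (scanner x = -100, y = 0). The level slot runs in along the scanner's +x: 64 mm wide, 10 mm high. In front of the face a ledge level with the slot floor, 100 mm wide, sticks out 55 mm under the carrier
- carrier: loose flat aluminium bar 190 (x) by 60 (y) by 8 mm with a white spotted plate on it, about 0.2 kg. Origin at the centre of its underside; x along it, blue grip near the -x end, bare end +x, z out of the plate. At the start some 70 to 90 mm of the bare end is in the scanner's slot, its x along the scanner's x, with 4 mm play in width and 2 mm in height
- carrier_grip (a point): grasp point inside the blue grip: a block 16 (x) by 44 (y) mm standing on the bar, from 8 to 42 mm above the bar's underside, centred at carrier x = -77, y = 0; this point is 30 mm above the underside. It can be pinched from above along carrier x or y. At the start it is 80 to 105 mm in front of the scanner's face
- carrier_foot (a point): middle of the lower edge of the carrier's bare end: carrier x = +95 mm, y = 0, z = 0
- rest: fixed reading rest to the robot's right: grey base plate 150 (x) by 100 (y) by 12 mm on the bench, two steel posts and the white ramp on top; origin at the centre of the base's underside, x horizontally in the uphill direction (roughly away from the robot)
- ramp: white sloped strip on top of the rest, 160 mm long, 40 wide, 8 thick, rising 20 degrees. Origin on its upper surface at the lower end, mid-width, against the green lip, 50 mm above the bench; x up the slope, y across, z square to the surface. The green lip just below x = 0 is 6 mm thick, 40 wide, 10 mm above the surface, square to it
- cork_ring: cork ring, 100 mm across, 25 mm high, lying flat; loose, to be left where it is; origin at its underside or middle
- amber_bottle: amber glass bottle, 64 mm across, 120 mm high; loose, to be left where it is; origin at its underside or middle
- beaker: clear beaker, 70 mm across, 85 mm high; loose, to be left where it is; origin at its underside or middle
- jar: white jar with red cap, 70 mm across, 75 mm high; loose, to be left where it is; origin at its underside or middle
- dish: white shallow dish, 84 mm across, 18 mm high; loose, to be left where it is; origin at its underside or middle
- spatula: spatula with wooden handle and flat metal blade, lying flat, 160 mm long, under 30 mm high, near the middle of the bench; loose, to be left where it is; origin at its underside or middle
- wash_bottle: white bottle with blue cap, 56 mm across, 120 mm high; loose, to be left where it is; origin at its underside or middle
Mind the look-alikes: they are no part of the job. Leave any yellow look-alike of the rest alone. Several things have the shape of the carrier; the one meant has the colours described above.

How it is judged:
On the way:
1. the carrier is drawn wholly out of the slot (bare end at least 5 mm in front of the face), within about 8 degrees of level and not fallen (x of carrier_foot in the frame of scanner below -0.105 m and angle between carrier's own z axis and vertical below 0.14 rad and height (world z) of carrier_foot above 0.035 m), for 0.1 s.
At the end, for the whole second after the job is handed in: The carrier lies still and let go on the ramp, right side up, its bare end at the lip (gap under 6 mm), its middle within 12 mm of the ramp's centre line, its length within 5 degrees of the ramp's, flat on the slope (within 3.4 degrees and 4 mm) (x of carrier_foot in the frame of ramp between -0.003 and 0.006 m and y of carrier_foot in the frame of ramp between -0.012 and 0.012 m and z of carrier_foot in the frame of ramp between -0.004 and 0.004 m and angle between the x axis of carrier and the x axis of ramp, either way round below 0.09 rad and angle between the z axis of carrier and the z axis of ramp, either way round below 0.06 rad and angle between carrier's own z axis and vertical below 0.6 rad and linear speed of carrier below 0.01 m/s and angular speed of carrier below 0.05 rad/s); the robot touches nothing.
It fails at once if the carrier is tipped more than about 6 degrees while its bare end is still in the slot (x of carrier_foot in the frame of scanner between -0.1 and 0.06 m and y of carrier_foot in the frame of scanner between -0.04 and 0.04 m and z of carrier_foot in the frame of scanner between 0.035 and 0.068 m and angle between carrier's own z axis and vertical above 0.1 rad).
It fails at once if the carrier is forced against the scanner (over 40 N) (contact force between carrier and scanner above 40 N).
It fails at once if the carrier is pressed or struck very hard on the rest (over 120 N) (contact force between carrier and rest above 120 N).
It fails at once if the carrier is dropped (falling faster than 0.45 m/s, some 10 mm of free fall, while no finger touches it) (contact force between the fingers and carrier below 0.05 N and linear speed of carrier above 0.45 m/s).
It fails at once if another thing on the bench is moved more than 30 mm (distance of any of cork_ring, amber_bottle, beaker, jar, dish, spatula, wash_bottle from where it was at the start of the episode above 0.03 m).
It also fails if it takes over 40 s, if anything falls off the work surface, if the arm or the gripper's body presses on something with over 40 N, if the wrist force passes 120 N, or if a joint passes its speed limit or range.

## Working session

There is one attempt and no reset: what is moved stays moved. The work goes in short steps, Python scripts to look and compute and a shell command to move; the robot and the scene stay as the last step left them, time stands still between calls to the robot, and variables do not carry over. Pictures are saved under pics/ and viewed, at most 10 in all, crops included, and the job is handed in when it is done.

```bash
mkdir -p pics; cat > h.py <<'E'
import numpy as np, cv2
from bench import bot
from scipy.spatial.transform import Rotation as R
def cam(name,st=None):
    m=bot.camera_model(name)
    K=np.array(m["intrinsics"])
    if "T" in m: return K,np.array(m["T"])
    st=st or bot.state(); T=np.eye(4); q=st["ee_rot"]
    T[:3,:3]=R.from_quat([q[1],q[2],q[3],q[0]]).as_matrix(); T[:3,3]=st["ee_pos"]
    return K,T@np.array(m["tool_from_camera"])
def onz(KT,px,z):
    K,T=KT; px=np.atleast_2d(np.array(px,float))
    d=(np.c_[px,np.ones(len(px))]@np.linalg.inv(K).T)@T[:3,:3].T
    o=T[:3,3]; return o+d*((z-o[2])/d[:,2])[:,None]
def proj(KT,P):
    K,T=KT; P=np.atleast_2d(np.array(P,float)); c=(P-T[:3,3])@T[:3,:3]; u=c@K.T; return u[:,:2]/u[:,2:]
def save(img,n): cv2.imwrite(f"pics/{n}.png",cv2.cvtColor(img,cv2.COLOR_RGB2BGR))
E
python3 - <<'E'
from h import *
for n in("top","scene"):
    f=bot.grab_frame(n); np.save(n,f); save(f,n)
    K,T=cam(n); print(n,K.round(1).tolist(),T.round(3).tolist())
E
```

```text
top [[515.9, 0.0, 280.0], [0.0, 515.9, 212.5], [0.0, 0.0, 1.0]] [[0.016, -0.986, 0.169, 0.276], [-1.0, -0.019, -0.011, -0.005], [0.014, -0.168, -0.986, 1.592], [0.0, 0.0, 0.0, 1.0]]
scene [[382.3, 0.0, 278.4], [0.0, 382.3, 206.4], [0.0, 0.0, 1.0]] [[0.804, 0.407, -0.434, 1.051], [0.595, -0.554, 0.582, -0.694], [-0.004, -0.726, -0.687, 0.883], [0.0, 0.0, 0.0, 1.0]]
```

View pics/top.png

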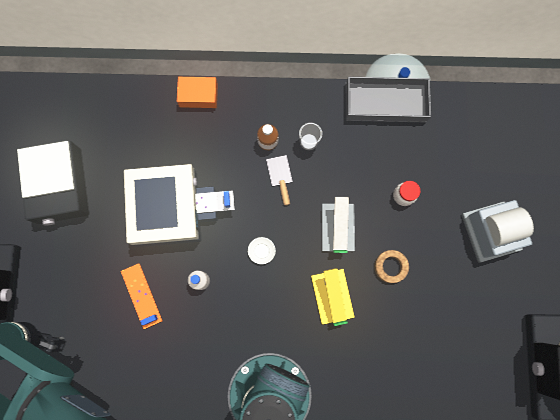

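View pics/scene.png

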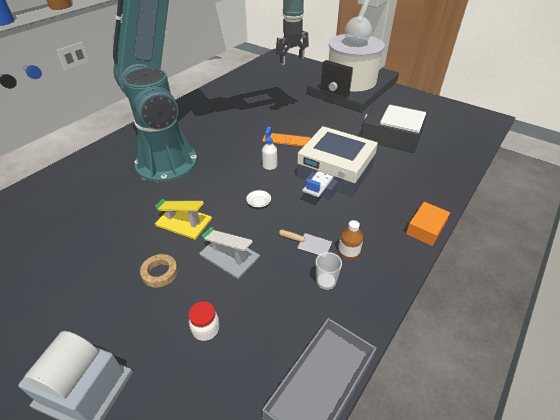

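The top view shows these look-alikes: the white/blue carrier in the scanner (215,202) with its grip at (227,200), and an orange bar with a blue grip at (141,296). The rests are white on grey at (340,225) and yellow at (333,297). By the description I choose the white carrier and the white ramp. Next I measure both and take one close crop.

```bash
python3 - <<'E'
from h import *
C=cam("top"); f=np.load("top.npy"); hsv=cv2.cvtColor(f,cv2.COLOR_RGB2HSV)
def comp(mask,x0,y0,x1,y1):
    m=np.zeros_like(mask); m[y0:y1,x0:x1]=mask[y0:y1,x0:x1]
    n,l,s,c=cv2.connectedComponentsWithStats(m.astype(np.uint8)); i=1+s[1:,4].argmax(); 
    p=np.argwhere(l==i)[:,::-1].astype(np.float32); return c[i],cv2.boxPoints(cv2.minAreaRect(p)),s[i,4]
H,S,V=[hsv[...,i].astype(int) for i in range(3)]
blue=(H>100)&(H<125)&(S>150)&(V>90)
c,b,a=comp(blue,210,180,245,220); print("grip",c,a,onz(C,c,.092).round(4),onz(C,b,.092).round(3).tolist())
cream=(V>170)&(S<70)
c,b,a=comp(cream,110,150,200,255); print("scanner",a,b.round(1).tolist(),onz(C,b,.11).round(4).tolist())
c,b,a=comp(cream,325,190,358,260); print("ramp",c,a,b.round(1).tolist())
for p in b: print([onz(C,p,z).round(4).tolist()[0] for z in (.05,.105)])
g=(H>45)&(H<85)&(S>100)&(V>60)
c,b,a=comp(g,325,240,358,260); print("lip",c,a,onz(C,c,.058).round(4),onz(C,b,.058).round(4).tolist())
grey=(V>90)&(V<200)&(S<60)
c,b,a=comp(grey|cream,315,190,365,256); print("base",a,b.round(1).tolist(),onz(C,b,.012).round(4).tolist())
st=bot.state(); print(st["ee_rot"],st["finger_gap"])
a=cv2.resize(f[140:260,110:250],None,fx=3,fy=3,interpolation=2);b=cv2.resize(f[140:260,300:400],None,fx=3,fy=3,interpolation=2)
save(np.hstack([a,b]),"crop")
E
```

```text
grip [224.95833333 197.95833333] 24 [[0.5724 0.1413 0.092 ]] [[0.59, 0.146, 0.092], [0.591, 0.139, 0.092], [0.552, 0.134, 0.092], [0.551, 0.141, 0.092]]
scanner 3149 [[120.0999984741211, 169.5], [196.5, 163.10000610351562], [202.60000610351562, 236.5], [126.19999694824219, 242.89999389648438]] [[0.6483, 0.4504, 0.11], [0.6721, 0.2271, 0.11], [0.4543, 0.1999, 0.11], [0.4319, 0.4181, 0.11]]
ramp [342.70199275 223.63677536] 1104 [[324.5, 197.5], [352.6000061035156, 196.1999969482422], [355.1000061035156, 250.0], [326.8999938964844, 251.1999969482422]]
[[0.5881, -0.1577, 0.05], [0.5769, -0.1522, 0.105]]
[[0.5937, -0.2438, 0.05], [0.5824, -0.2353, 0.105]]
[[0.4293, -0.2499, 0.05], [0.4238, -0.2412, 0.105]]
[[0.4239, -0.1653, 0.05], [0.4187, -0.1596, 0.105]]
lip [340.2  251.05] 40 [[ 0.4244 -0.2041  0.058 ]] [[0.4272, -0.1856, 0.058], [0.4279, -0.2245, 0.058], [0.4219, -0.2244, 0.058], [0.4213, -0.1856, 0.058]]
base 1654 [[322.0, 251.0], [322.0, 197.0], [354.0, 197.0], [354.0, 251.0]] [[0.428, -0.1541, 0.012], [0.5972, -0.1537, 0.012], [0.5991, -0.2539, 0.012], [0.4298, -0.2526, 0.012]]
[-2.26606079e-04  1.52822132e-01  9.88253349e-01 -8.14495640e-04] 0.08530611628625323
```

View pics/crop.png

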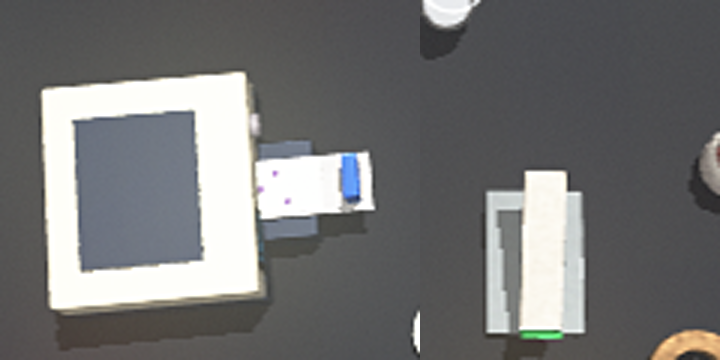

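The crop confirms it: a white spotted carrier with its blue grip at top-image (227,199), in the cream scanner, and the white ramp with the green lip at (340,251). I'll pinch along carrier x, with the wrist turned about -156° so the later +90° yaw stays in range. Moving above the grip now.

```bash

python3 -m handwheel '[{"tx":0.9,"ty":-0.95,"wz":-1},{"tx":0.9,"ty":-0.95,"wz":-1},{"tx":0.9,"ty":-0.95,"wz":-1},{"tx":0.9,"ty":-0.95,"wz":-1},{"tx":0.9,"ty":-0.95,"wz":-1}]' >/dev/null
python3 -m handwheel '[{"tx":0.9,"ty":-0.95,"wz":-1},{"tx":0.9,"ty":-0.95,"wz":-1},{"tx":0.9,"ty":-0.95,"wz":-1},{"tx":0.9,"ty":-0.95,"wz":-1},{"tx":0.9,"ty":-0.95,"wz":-1}]' 
python3 -m handwheel '[{"tx":0.9,"ty":-0.95,"wz":-1},{"tx":0.9,"ty":-0.95,"wz":-1},{"tx":0.9,"ty":-0.95,"wz":-1},{"tx":0.5,"ty":-0.95,"wz":-1},{"tx":0.5,"ty":-0.95,"wz":-1}]' >/dev/null
python3 -m handwheel '[{"wz":-1},{"wz":-1},{"wz":-1},{"wz":-1},{"wz":-0.5}]'
python3 -m handwheel '[{"tz":0},{"tz":0}]'
python3 - <<'E'
from h import *
st=bot.state(); C=cam("wrist",st); f=bot.grab_frame("wrist"); np.save("w1",f); save(f,"w1")
print(st["q"],C[1].round(3).tolist(),proj(C,[[.572,.14,.092]]))
E
```

```text
[ 1.14886378e+00  3.59433524e-01  1.51131748e+00  5.03248424e-06
  1.27253251e+00 -1.15087272e-01] [[0.302, 0.911, 0.279, 0.11], [0.953, -0.288, -0.091, 0.595], [-0.002, 0.294, -0.956, 0.375], [0.0, 0.0, 0.0, 1.0]] [[ 88.40117869 519.70667923]]$[0]: bad value
$[0]: bad value
$[0]: bad value
$[0]: bad value
$[0]: bad value
```

View pics/w1.png

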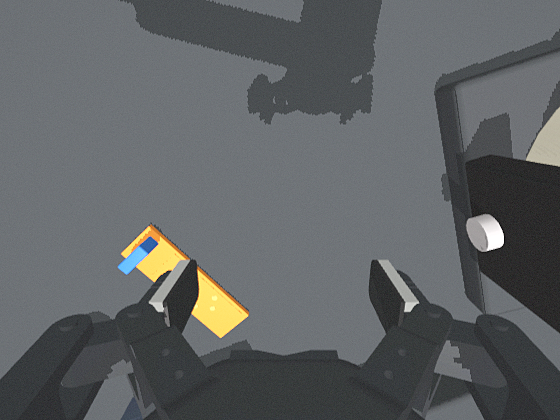

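All keys are required, so the moves were refused. The picture is from the start pose and shows only the orange look-alike at (185,280). I'll retry with full rows.

```bash

python3 -m handwheel '[{"wx":0,"wy":0,"wz":-1,"tx":0.9,"ty":-0.95,"tz":0,"claw":1},{"wx":0,"wy":0,"wz":-1,"tx":0.9,"ty":-0.95,"tz":0,"claw":1},{"wx":0,"wy":0,"wz":-1,"tx":0.9,"ty":-0.95,"tz":0,"claw":1},{"wx":0,"wy":0,"wz":-1,"tx":0.9,"ty":-0.95,"tz":0,"claw":1},{"wx":0,"wy":0,"wz":-1,"tx":0.9,"ty":-0.95,"tz":0,"claw":1}]'
```

```text
t: 0.78
ee_pos: [0.3168, 0.4283, 0.2311]
ee_rot: [-0.0, 0.484, 0.875, -0.0]
contact_force: [-0.1, -0.4, -0.2]
finger_gap: 0.0851
finger_force: 0.0
```

```bash

python3 -m handwheel '[{"wx":0,"wy":0,"wz":-1,"tx":0.9,"ty":-0.95,"tz":0,"claw":1},{"wx":0,"wy":0,"wz":-1,"tx":0.9,"ty":-0.95,"tz":0,"claw":1},{"wx":0,"wy":0,"wz":-1,"tx":0.9,"ty":-0.95,"tz":0,"claw":1},{"wx":0,"wy":0,"wz":-1,"tx":0.9,"ty":-0.95,"tz":0,"claw":1},{"wx":0,"wy":0,"wz":-1,"tx":0.9,"ty":-0.95,"tz":0,"claw":1}]' |head -2
python3 -m handwheel '[{"wx":0,"wy":0,"wz":-1,"tx":0.8,"ty":-0.95,"tz":0,"claw":1},{"wx":0,"wy":0,"wz":-1,"tx":0.8,"ty":-0.95,"tz":0,"claw":1},{"wx":0,"wy":0,"wz":-1,"tx":0.8,"ty":-0.95,"tz":0,"claw":1},{"wx":0,"wy":0,"wz":-1,"tx":0.8,"ty":-0.95,"tz":0,"claw":1},{"wx":0,"wy":0,"wz":-1,"tx":0.8,"ty":-0.95,"tz":0,"claw":1}]' |head -2
python3 -m handwheel '[{"wx":0,"wy":0,"wz":-1,"tx":0,"ty":0,"tz":0,"claw":1},{"wx":0,"wy":0,"wz":-1,"tx":0,"ty":0,"tz":0,"claw":1},{"wx":0,"wy":0,"wz":-1,"tx":0,"ty":0,"tz":0,"claw":1},{"wx":0,"wy":0,"wz":-1,"tx":0,"ty":0,"tz":0,"claw":1},{"wx":0,"wy":0,"wz":-0.5,"tx":0,"ty":0,"tz":0,"claw":1}]' |head -3
python3 -m handwheel '[{"wx":0,"wy":0,"wz":0,"tx":0,"ty":0,"tz":0,"claw":1}]'
python3 - <<'E'
from h import *
st=bot.state(); C=cam("wrist",st); f=bot.grab_frame("wrist"); np.save("w2",f); save(f,"w2"); np.savez("w2c",K=C[0],T=C[1])
print(st["q"],C[1].round(3).tolist(),proj(C,[[.572,.14,.092]]))
E
```

```text
t: 1.4
ee_pos: [0.4518, 0.2859, 0.2311]
t: 2.02
ee_pos: [0.5717, 0.1434, 0.231]
t: 2.65
ee_pos: [0.5709, 0.1444, 0.2309]
ee_rot: [-0.0, 0.999, 0.054, -0.0]
t: 2.78
ee_pos: [0.571, 0.1444, 0.231]
ee_rot: [-0.0, 0.998, 0.056, -0.0]
contact_force: [-0.5, -0.6, -1.3]
finger_gap: 0.0856
finger_force: 0.0
[1.30421853e-01 3.43588618e-01 1.53484733e+00 1.35187807e-04
 1.26379575e+00 1.58839515e+00] [[0.113, -0.949, -0.293, 0.646], [-0.994, -0.107, -0.034, 0.153], [0.001, 0.295, -0.956, 0.375], [0.0, 0.0, 0.0, 1.0]] [[288.0466028  196.54450558]]
```

View pics/w2.png

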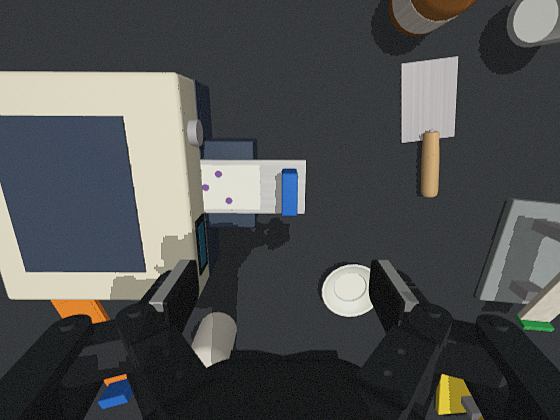

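The wrist view shows the grip at about (290,192), with the carrier aligned to the image and its end edge at column 306. I'll measure it precisely.

```bash
python3 - <<'E'
from h import *
d=np.load("w2c.npz"); C=(d["K"],d["T"]); f=np.load("w2.npy"); hsv=cv2.cvtColor(f,cv2.COLOR_RGB2HSV).astype(int)
H,S,V=hsv[...,0],hsv[...,1],hsv[...,2]
m=(H>100)&(H<125)&(S>140)&(V>110); m[:, :265]=0;m[:,310:]=0;m[:150]=0;m[230:]=0
ys,xs=np.nonzero(m); r=cv2.minAreaRect(np.c_[xs,ys].astype(np.float32)); print(r)
for y in (172,180,190,200,210,214): print(y,np.nonzero(m[y])[0][[0,-1]] if m[y].any() else None, [tuple(f[y,x]) for x in (282,290,297)])
print("grip ctr .092",onz(C,r[0],.092),"box",onz(C,cv2.boxPoints(r),.092).round(4).tolist())
g=cv2.cvtColor(f,cv2.COLOR_RGB2GRAY)
# carrier long edges between cols 205-280
w=g>110
top=[];bot_=[]
for x in range(210,278,4):
    col=np.nonzero(w[150:225,x])[0]+150; top.append((x,col[0]));bot_.append((x,col[-1]+1))
for n,e in(("top",top),("bot",bot_)):
    P=onz(C,e,.058); c=np.polyfit(P[:,1],P[:,0],1); print(n,e[0],e[-1],"dx/dy",c[0],"x at y=.14",np.polyval(c,.14),P[[0,-1]].round(4).tolist())
e=[]
for y in range(165,212,4):
    row=np.nonzero(w[y,295:330])[0]+295; e.append((row[-1]+1,y))
P=onz(C,e,.058); print("end",e[0],e[-1],P[[0,-1]].round(4).tolist())
# scanner front top edge: cream to dark/blue
e=[]
cr=(f[...,0]>190)&(f[...,1]>185)
for y in list(range(85,120,5))+list(range(150,200,5)):
    row=np.nonzero(cr[y,150:200])[0]+150; e.append((row[-1]+1,y))
P=onz(C,e,.11); c=np.polyfit(P[:,0],P[:,1],1); print("face",e,"dy/dx",c[0],"y at x=.57",np.polyval(c,.57))
E
```

```text
((289.4999694824219, 191.99998474121094), (14.999998092651367, 45.99999237060547), 0.0)
172 [293 293] [(np.uint8(0), np.uint8(29), np.uint8(82)), (np.uint8(9), np.uint8(52), np.uint8(101)), (np.uint8(138), np.uint8(144), np.uint8(155))]
180 [282 297] [(np.uint8(25), np.uint8(79), np.uint8(161)), (np.uint8(56), np.uint8(115), np.uint8(193)), (np.uint8(71), np.uint8(102), np.uint8(171))]
190 [282 296] [(np.uint8(26), np.uint8(83), np.uint8(164)), (np.uint8(56), np.uint8(115), np.uint8(192)), (np.uint8(71), np.uint8(91), np.uint8(151))]
200 [282 296] [(np.uint8(30), np.uint8(83), np.uint8(167)), (np.uint8(55), np.uint8(112), np.uint8(191)), (np.uint8(101), np.uint8(118), np.uint8(153))]
210 [282 296] [(np.uint8(23), np.uint8(83), np.uint8(166)), (np.uint8(48), np.uint8(110), np.uint8(190)), (np.uint8(135), np.uint8(140), np.uint8(146))]
214 [282 296] [(np.uint8(30), np.uint8(96), np.uint8(184)), (np.uint8(53), np.uint8(115), np.uint8(195)), (np.uint8(44), np.uint8(43), np.uint8(43))]
grip ctr .092 [[0.57680322 0.139112   0.092     ]] box [[0.552, 0.1438, 0.092], [0.5988, 0.1491, 0.092],
[... 187 characters left out ...]
, 0.1582, 0.058]]
bot (210, np.int64(213)) (274, np.int64(214)) dx/dy -0.09034383718239815 x at y=.14 0.5415803352796907 [[0.5338, 0.2244, 0.058], [0.5408, 0.1519, 0.058]]
end (np.int64(306), 165) (np.int64(305), 209) [[0.6004, 0.1232, 0.058], [0.5507, 0.1176, 0.058]]
face [(np.int64(178), 85), (np.int64(179), 90), (np.int64(179), 95), (np.int64(180), 100), (np.int64(180), 105), (np.int64(181), 110), (np.int64(181), 115), (np.int64(184), 150), (np.int64(185), 155), (np.int64(185), 160), (np.int64(186), 165), (np.int64(186), 170), (np.int64(187), 175), (np.int64(187), 180), (np.int64(188), 185), (np.int64(188), 190), (np.int64(188), 195)] dy/dx 0.107114584251148 y at x=.57 0.23364495944183894
```

```bash

python3 -m handwheel '[{"wx":0,"wy":0,"wz":0,"tx":0.06,"ty":-0.2,"tz":-1,"claw":1},{"wx":0,"wy":0,"wz":0,"tx":0,"ty":0,"tz":-1,"claw":1},{"wx":0,"wy":0,"wz":0,"tx":0,"ty":0,"tz":-1,"claw":1},{"wx":0,"wy":0,"wz":0,"tx":0,"ty":0,"tz":-0.6,"claw":1},{"wx":0,"wy":0,"wz":0,"tx":0,"ty":0,"tz":0,"claw":1}]'
python3 - <<'E'
from h import *
st=bot.state(); C=cam("wrist",st); f=bot.grab_frame("wrist"); save(f,"w3")
print(proj(C,[[.5727,.1385,.092]]))
E
```

```text
t: 3.45
ee_pos: [0.5716, 0.1383, 0.1217]
ee_rot: [0.0, 0.998, 0.057, -0.002]
contact_force: [0.5, -1.3, -0.4]
finger_gap: 0.0855
finger_force: 0.0
[[283.53953211 239.34063465]]
```

View pics/w3.png

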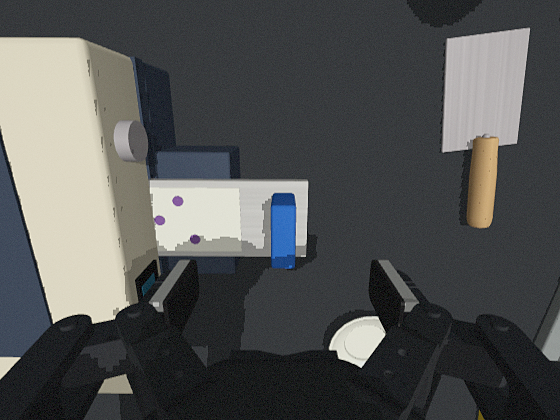

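The wrist view shows the grip's top centred at (283.5,237) against a predicted (283.5,239). That agrees, so I descend and close.

```bash

python3 -m handwheel '[{"wx":0,"wy":0,"wz":0,"tx":0.04,"ty":0,"tz":-0.8,"claw":1},{"wx":0,"wy":0,"wz":0,"tx":0,"ty":0,"tz":-0.8,"claw":1},{"wx":0,"wy":0,"wz":0,"tx":0,"ty":0,"tz":-0.4,"claw":1},{"wx":0,"wy":0,"wz":0,"tx":0,"ty":0,"tz":0,"claw":0},{"wx":0,"wy":0,"wz":0,"tx":0,"ty":0,"tz":0,"claw":-0.4}]' 40
python3 -m handwheel '[{"wx":0,"wy":0,"wz":0,"tx":0,"ty":0,"tz":0,"claw":-1},{"wx":0,"wy":0,"wz":0,"tx":0,"ty":0,"tz":0,"claw":-1},{"wx":0,"wy":0,"wz":0,"tx":0,"ty":0,"tz":0,"claw":-1},{"wx":0,"wy":0,"wz":0,"tx":0,"ty":0,"tz":0,"claw":-1}]' 50
```

```text
t: 4.12
ee_pos: [0.5751, 0.1386, 0.0643]
ee_rot: [-0.0, 0.998, 0.056, 0.001]
contact_force: [0.3, 0.5, 0.6]
finger_gap: 0.0516
finger_force: 0.0
t: 4.62
ee_pos: [0.5748, 0.1386, 0.064]
ee_rot: [-0.0, 0.998, 0.056, 0.001]
contact_force: [0.1, -0.1, 5.6]
finger_gap: 0.0152
finger_force: 50.9
```

Gripped at 15 mm with 51 N. Drawing out along (0.108,-0.994).

```bash

python3 -m handwheel '[{"wx":0,"wy":0,"wz":0,"tx":0.02,"ty":-0.2,"tz":0.02,"claw":-1},{"wx":0,"wy":0,"wz":0,"tx":0.04,"ty":-0.4,"tz":0,"claw":-1},{"wx":0,"wy":0,"wz":0,"tx":0.05,"ty":-0.5,"tz":0,"claw":-1}]'
python3 -m handwheel '[{"wx":0,"wy":0,"wz":0,"tx":0.05,"ty":-0.5,"tz":0,"claw":-1},{"wx":0,"wy":0,"wz":0,"tx":0.05,"ty":-0.5,"tz":0,"claw":-1},{"wx":0,"wy":0,"wz":0,"tx":0.05,"ty":-0.5,"tz":0,"claw":-1}]'
python3 - <<'E'
from h import *
f=bot.grab_frame("wrist"); save(f,"w4")
E
```

```text
t: 5.0
ee_pos: [0.5776, 0.1048, 0.0639]
ee_rot: [-0.0, 0.998, 0.056, 0.0]
contact_force: [-0.2, 2.0, 1.6]
finger_gap: 0.0151
finger_force: 50.3
t: 5.38
ee_pos: [0.5819, 0.0591, 0.0637]
ee_rot: [0.0, 0.998, 0.056, -0.0]
contact_force: [-0.2, 1.4, 0.6]
finger_gap: 0.0153
finger_force: 50.2
```

View pics/w4.png

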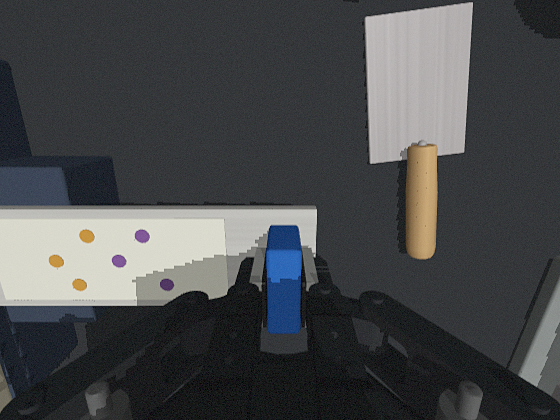

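The carrier is held and following, level with the image axes and the grip at (284,280). Continue well clear, then lift and take a look.

```bash

python3 -m handwheel '[{"wx":0,"wy":0,"wz":0,"tx":0.05,"ty":-0.5,"tz":0,"claw":-1},{"wx":0,"wy":0,"wz":0,"tx":0.05,"ty":-0.5,"tz":0,"claw":-1},{"wx":0,"wy":0,"wz":0,"tx":0,"ty":-0.3,"tz":0.2,"claw":-1},{"wx":0,"wy":0,"wz":0,"tx":0,"ty":-0.2,"tz":0.6,"claw":-1},{"wx":0,"wy":0,"wz":0,"tx":0,"ty":0,"tz":0.9,"claw":-1}]'
python3 -m handwheel '[{"wx":0,"wy":0,"wz":0,"tx":0,"ty":0,"tz":1,"claw":-1},{"wx":0,"wy":0,"wz":0,"tx":0,"ty":0,"tz":1,"claw":-1},{"wx":0,"wy":0,"wz":0,"tx":0,"ty":0,"tz":0.9,"claw":-1},{"wx":0,"wy":0,"wz":0,"tx":0,"ty":0,"tz":0,"claw":-1}]'
python3 - <<'E'
from h import *
f=bot.grab_frame("wrist"); np.save("w5",f); C=cam("wrist"); print(C[1].round(4).tolist()); save(f,"w5"); 
f=bot.grab_frame("top"); np.save("t2",f); g=bot.grab_frame("scene"); np.save("s2",g)
hsv=cv2.cvtColor(f,cv2.COLOR_RGB2HSV).astype(int)
a=cv2.resize(f[120:270,220:370],(500,500)); b=cv2.resize(g[150:270,200:340],(300,257)); b=np.vstack([b,np.zeros((243,300,3),np.uint8)])
save(np.hstack([a,b]),"c2")
E
```

```text
t: 6.05
ee_pos: [0.5843, 0.0149, 0.1156]
ee_rot: [0.0, 0.998, 0.056, -0.001]
contact_force: [-0.2, 0.4, -2.5]
finger_gap: 0.0153
finger_force: 49.8
t: 6.55
ee_pos: [0.5868, 0.0153, 0.2051]
ee_rot: [0.0, 0.998, 0.056, 0.003]
contact_force: [-0.6, -0.3, -2.1]
finger_gap: 0.015
finger_force: 49.8
[[0.1122, -0.9505, -0.2897, 0.6604], [-0.9937, -0.107, -0.034, 0.0242], [0.0013, 0.2917, -0.9565, 0.3474], [0.0, 0.0, 0.0, 1.0]]
```

View pics/c2.png

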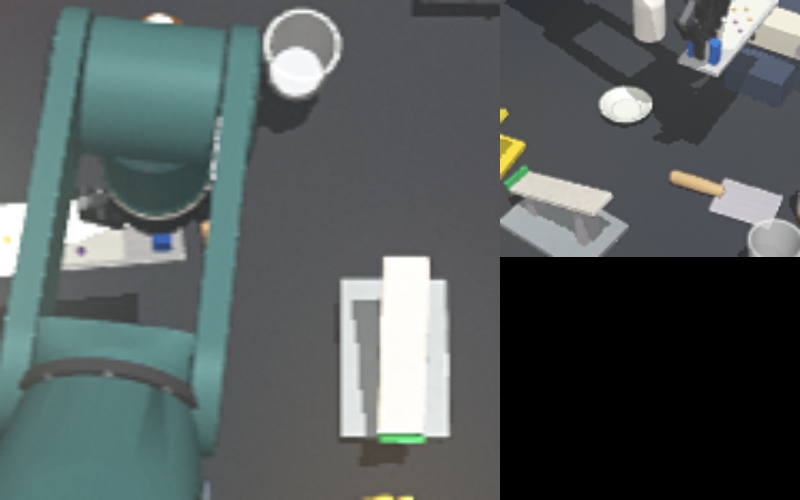

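The carrier is clear and level (top crop, grip at (162,241)). The ramp is free, with the lip at (402,438) in that crop. Now the ramp pose, from the top and scene views.

```bash
python3 - <<'E'
from h import *
C=cam("top"); f=np.load("t2.npy").astype(int)
for y in (200,215,230,245): print(y,[int(v) for v in f[y,328:356].sum(1)//3])
print("col",[int(v) for v in f[190:256,341].sum(1)//3][:10],[tuple(map(int,f[y,341])) for y in range(246,256)])
def sub(row,thr):  # subpixel crossings left/right of brightest run
    m=row>thr; i=np.nonzero(m)[0]; a,b=i[0],i[-1]
    l=a-(row[a]-thr)/(row[a]-row[a-1]); r=b+(row[b]-thr)/(row[b]-row[b+1]); return l+.5,r+.5
g=f.sum(2)/3; L=[];Rr=[];Z=[]
ytop,ybot=197.0,250.0
for y in range(200,248):
    l,r=sub(g[y,326:358],215); z=.05+.0547*(ybot-y-.5)/(ybot-ytop)
    L.append(onz(C,[326+l-.5,y],z)[0]); Rr.append(onz(C,[326+r-.5,y],z)[0])
L=np.array(L);Rr=np.array(Rr); M=(L+Rr)/2
c=np.polyfit(M[:,0],M[:,1],1); print("width",np.mean(L[:,1]-Rr[:,1]),"centre dy/dx",c[0],"y@.43",np.polyval(c,.43),"y@.58",np.polyval(c,.58))
for e in(L,Rr): print(np.polyfit(e[:,0],e[:,1],1))
for yy in (196,196.5,197,197.5): print("upper",yy,onz(C,[341.5,yy],.1047).round(4))
for yy in (249,250,251,252): print("lower",yy,onz(C,[340.5,yy],.05).round(4),onz(C,[340.5,yy],.06).round(4))
E
```

```text
200 [91, 90, 90, 91, 91, 86, 98, 233, 254, 253, 253, 253, 253, 253, 252, 252, 253, 253, 253, 255, 241, 79, 88, 90, 90, 90, 90, 91]
215 [135, 135, 134, 133, 133, 128, 250, 255, 253, 252, 251, 251, 250, 250, 251, 252, 252, 253, 253, 250, 234, 225, 224, 225, 228, 215, 147, 86]
230 [132, 137, 137, 138, 137, 131, 241, 254, 251, 249, 250, 250, 250, 250, 250, 250, 249, 251, 253, 249, 227, 228, 226, 226, 225, 242, 209, 83]
245 [231, 195, 134, 138, 132, 212, 252, 253, 250, 250, 251, 251, 252, 253, 253, 253, 252, 253, 249, 235, 227, 229, 230, 229, 230, 236, 187, 78]
col [90, 90, 91, 90, 89, 86, 97, 255, 254, 252] [(254, 253, 249), (254, 253, 250), (255, 255, 252), (255, 255, 255), (71, 151, 77), (114, 235, 134), (133, 255, 168), (86, 72, 74), (75, 67, 59), (77, 71, 63)]
width 0.07118367318896847 centre dy/dx -0.009407809615762281 y@.43 -0.20292860502518004 y@.58 -0.2043397764675444
[-0.14034413 -0.09732753]
[ 0.12137818 -0.30053533]
upper 196 [[ 0.5824 -0.2024  0.1047]]
upper 196.5 [[ 0.5809 -0.2024  0.1047]]
upper 197 [[ 0.5794 -0.2024  0.1047]]
upper 197.5 [[ 0.5779 -0.2024  0.1047]]
lower 249 [[ 0.4314 -0.2061  0.05  ]] [[ 0.4304 -0.2048  0.06  ]]
lower 250 [[ 0.4284 -0.2061  0.05  ]] [[ 0.4274 -0.2048  0.06  ]]
lower 251 [[ 0.4254 -0.2061  0.05  ]] [[ 0.4244 -0.2048  0.06  ]]
lower 252 [[ 0.4224 -0.2061  0.05  ]] [[ 0.4214 -0.2048  0.06  ]]
```

```bash
python3 - <<'E'
from h import *
C=cam("top"); f=np.load("t2.npy").astype(float)
sat=f.max(2)-f[...,2]; g=f.mean(2); A=[]
for y in range(199,248):
    r=g[y]; l=next(x for x in range(330,340) if r[x]>190); el=l+ (1-min(1,(r[l-1]-133)/120 if y>204 else (r[l-1]-90)/160)) -1
    base=228 if y>204 else 85
    k=next(x for x in range(343,353) if r[x]<(base+251)/2); 
    k0=k-1; er=k0+0.5+(r[k0]-(base+251)/2)/max(1,(r[k0]-r[k]))-.5+.5
    z=.05+.0547*(250-y-.5)/53
    a=onz(C,[el,y],z)[0]; b=onz(C,[er-.0,y],z)[0]; A.append([(a+b)[0]/2,(a+b)[1]/2,a[1]-b[1]])
A=np.array(A); c=np.polyfit(A[:,0],A[:,1],1); res=A[:,1]-np.polyval(c,A[:,0]); print("w",A[:,2].mean(),"slope",c[0],np.polyval(c,[.43,.58]),"rms",res.std())
# scene camera cross-check: green lip & ramp upper end
S=cam("scene"); s=np.load("s2.npy"); H=cv2.cvtColor(s,cv2.COLOR_RGB2HSV).astype(int)
m=(H[...,0]>45)&(H[...,0]<85)&(H[...,1]>100); m[:220]=0;m[250:]=0;m[:,:195]=0;m[:,225:]=0
ys,xs=np.nonzero(m); print("lip scene px",xs.mean(),ys.mean(),len(xs), "proj of lip est",proj(S,[[.4265,-.205,.056]]))
w=(s.min(2)>150); 
print(proj(S,[[.5795,-.183,.1047],[.5795,-.223,.1047],[.429,-.184,.05],[.429,-.224,.05]]).round(1))
cr=cv2.resize(s[220:280,190:270],(800,600),interpolation=cv2.INTER_CUBIC); save(cr,"c3")
E
```

```text
Traceback (most recent call last):
StopIteration
```

```bash
python3 - <<'E'
from h import *
C=cam("top"); f=np.load("t2.npy").astype(float); g=f.mean(2); A=[]
for y in range(199,248):
    d=np.diff(g[y]); z=.05+.0547*(250-y-.5)/53
    a,b=np.clip(d[331:338],0,None),np.clip(-d[345:351],0,None)
    el=331.5+(a*np.arange(7)).sum()/a.sum(); er=345.5+(b*np.arange(6)).sum()/b.sum()
    a=onz(C,[el,y],z)[0]; b=onz(C,[er,y],z)[0]; A.append([(a+b)[0]/2,(a+b)[1]/2,a[1]-b[1]])
A=np.array(A); c=np.polyfit(A[:,0],A[:,1],1); res=A[:,1]-np.polyval(c,A[:,0]); print("w",A[:,2].mean(),"slope",c[0],np.polyval(c,[.43,.58]),"rms",res.std())
S=cam("scene"); s=np.load("s2.npy"); H=cv2.cvtColor(s,cv2.COLOR_RGB2HSV).astype(int)
print(proj(S,[[.5795,-.183,.1047],[.5795,-.223,.1047],[.429,-.184,.05],[.429,-.224,.05]]).round(1))
cr=cv2.resize(s[220:280,190:270],(800,600),interpolation=cv2.INTER_CUBIC); save(cr,"c3")
E
```

```text
w 0.0414111887802446 slope 0.008566917675979595 [-0.20392936 -0.20264432] rms 0.000502975804154673
[[251.8 239.8]
 [242.3 248.9]
 [213.5 229.8]
 [204.  237.9]]
```

View pics/c3.png

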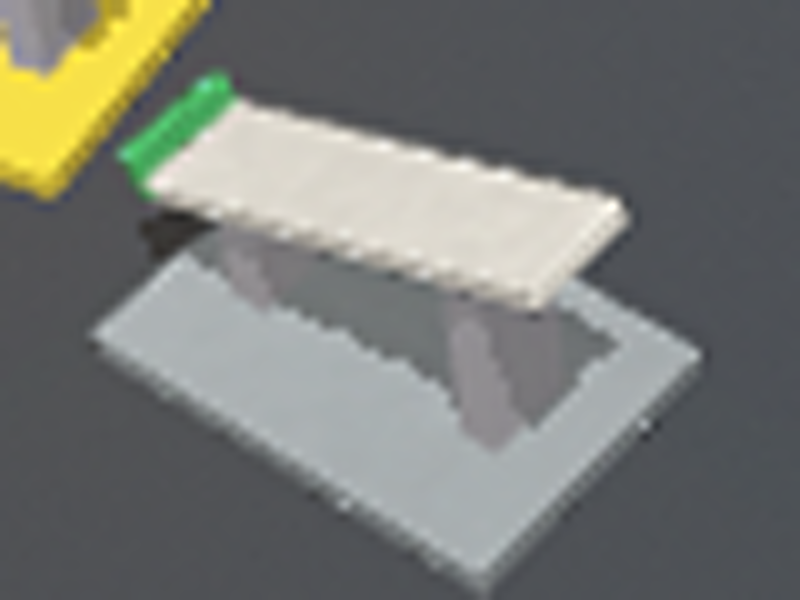

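The scene crop puts the ramp's upper corners at (251.8,239.8)/(242.5,249.2) and its lower ones at (213.8,230)/(205,238.5), within 1 px of my projection. So ramp origin ≈ (0.4295,-0.204,0.05), yaw +0.5°. The target TCP is (0.588,-0.2005,0.122), with a yaw of +84° and a 20° tilt. Carrying it over now.

```bash

python3 -m handwheel '[{"wx":0,"wy":0,"wz":0.5,"tx":0,"ty":-0.4,"tz":0.3,"claw":-1},{"wx":0,"wy":0,"wz":1,"tx":0,"ty":-0.7,"tz":0.2,"claw":-1},{"wx":0,"wy":0,"wz":1,"tx":0,"ty":-0.7,"tz":0,"claw":-1},{"wx":0,"wy":0,"wz":1,"tx":0,"ty":-0.7,"tz":0,"claw":-1},{"wx":0,"wy":0,"wz":1,"tx":0,"ty":-0.7,"tz":0,"claw":-1}]' 60|head -2
python3 -m handwheel '[{"wx":0,"wy":0,"wz":1,"tx":0,"ty":-0.7,"tz":0,"claw":-1},{"wx":0,"wy":0,"wz":1,"tx":0,"ty":-0.7,"tz":0,"claw":-1},{"wx":0,"wy":0,"wz":1,"tx":0,"ty":-0.7,"tz":0,"claw":-1},{"wx":0,"wy":0,"wz":1,"tx":0,"ty":-0.7,"tz":0,"claw":-1},{"wx":0,"wy":0,"wz":1,"tx":0,"ty":-0.7,"tz":0,"claw":-1}]' |head -3
python3 -m handwheel '[{"wx":0,"wy":0,"wz":1,"tx":0,"ty":-0.5,"tz":0,"claw":-1},{"wx":0,"wy":-0.7,"wz":0,"tx":0,"ty":0,"tz":0,"claw":-1},{"wx":0,"wy":-0.9,"wz":0,"tx":0,"ty":0,"tz":0,"claw":-1},{"wx":0,"wy":-0.9,"wz":0,"tx":0,"ty":0,"tz":0,"claw":-1},{"wx":0,"wy":0,"wz":0,"tx":0,"ty":0,"tz":0,"claw":-1}]'
cat > err.py <<'E'
from h import *
st=bot.state(); p=np.array(st["ee_pos"]); q=st["ee_rot"]; M=R.from_quat([q[1],q[2],q[3],q[0]]).as_matrix()
a=np.radians(20); ps=.0086
X=np.array([np.cos(a)*np.cos(ps),np.cos(a)*np.sin(ps),np.sin(a)]); Z=np.array([-np.sin(a)*np.cos(ps),-np.sin(a)*np.sin(ps),np.cos(a)])
D=np.c_[np.cross(X,-Z),X,-Z]
O=np.array([.4295,-.2039,.05]); Y=np.cross(Z,X); T=O+.174*X+.002*Y+.0137*Z
print("shift units",((T-p)/.03).round(3),"turn units",(np.degrees(R.from_matrix(D@M.T).as_rotvec())/8).round(3),"err in ramp mm",(np.c_[X,Y,Z].T@(p-T)*1e3).round(1))
E
python3 err.py
```

```text
t: 7.32
ee_pos: [0.584, -0.0809, 0.2151]
t: 7.95
ee_pos: [0.5841, -0.1858, 0.215]
ee_rot: [-0.002, 0.751, 0.661, -0.001]
t: 8.57
ee_pos: [0.5809, -0.1991, 0.214]
ee_rot: [0.12, 0.695, 0.698, 0.121]
contact_force: [0.5, -0.6, -2.4]
finger_gap: 0.0151
finger_force: 60.9
shift units [ 0.246 -0.049 -3.053] turn units [-0.01  -0.046  0.025] err in ramp mm [24.4  1.5 88.6]
```

Pose is nearly exact. I descend to about 15 mm above and check from the scene and wrist views.

```bash

python3 -m handwheel '[{"wx":0,"wy":0,"wz":0,"tx":0.24,"ty":-0.05,"tz":-0.8,"claw":-1},{"wx":0,"wy":-0.05,"wz":0,"tx":0,"ty":0,"tz":-0.9,"claw":-1},{"wx":0,"wy":0,"wz":0,"tx":0,"ty":0,"tz":-0.7,"claw":-1},{"wx":0,"wy":0,"wz":0,"tx":0,"ty":0,"tz":-0.15,"claw":-1},{"wx":0,"wy":0,"wz":0,"tx":0,"ty":0,"tz":0,"claw":-1}]' 
python3 err.py
python3 - <<'E'
from h import *
C=cam("wrist"); w=bot.grab_frame("wrist"); np.save("w6",w); s=bot.grab_frame("scene"); np.save("s3",s)
print(proj(C,[[.4295,-.1839,.05],[.4295,-.2239,.05],[.579,-.1827,.1047]]).round(0).tolist())
save(np.hstack([cv2.resize(w,(400,300)),cv2.resize(s[205:265,190:270],(400,300),interpolation=2)]),"c4")
E
```

```text
t: 9.2
ee_pos: [0.593, -0.2021, 0.1402]
ee_rot: [0.125, 0.693, 0.699, 0.125]
contact_force: [0.2, 0.8, -0.8]
finger_gap: 0.015
finger_force: 60.9
shift units [-0.156  0.052 -0.595] turn units [0.015 0.043 0.009] err in ramp mm [10.5 -1.6 15.2]
[[-18.0, 212.0], [-0.0, 270.0], [241.0, 212.0]]
```

View pics/c4.png

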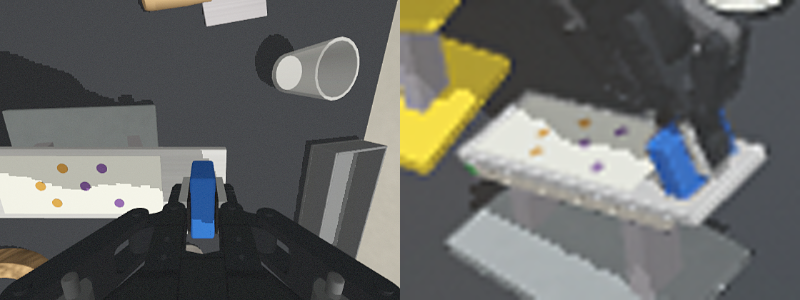

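The carrier sits parallel above the ramp in both views, its bare end just uphill of the lip. I lower it gently, watching the force.

```bash

python3 -m handwheel '[{"wx":0,"wy":0.04,"wz":0,"tx":0,"ty":0.05,"tz":-0.25,"claw":-1},{"wx":0,"wy":0,"wz":0,"tx":0,"ty":0,"tz":-0.15,"claw":-1},{"wx":0,"wy":0,"wz":0,"tx":0,"ty":0,"tz":0,"claw":-1}]' 
python3 err.py
python3 -m handwheel '[{"wx":0,"wy":0,"wz":0,"tx":0,"ty":0,"tz":-0.06,"claw":-1},{"wx":0,"wy":0,"wz":0,"tx":0,"ty":0,"tz":0,"claw":-1}]' 
python3 err.py
```

```text
t: 9.68
ee_pos: [0.5918, -0.2003, 0.1279]
ee_rot: [0.123, 0.694, 0.699, 0.123]
contact_force: [0.2, -0.7, -1.3]
finger_gap: 0.015
finger_force: 60.8
shift units [-0.117 -0.009 -0.183] turn units [0.014 0.003 0.012] err in ramp mm [5.2 0.2 4. ]
t: 9.93
ee_pos: [0.5921, -0.2006, 0.1265]
ee_rot: [0.124, 0.694, 0.699, 0.123]
contact_force: [0.0, -0.5, -2.0]
finger_gap: 0.0151
finger_force: 60.9
shift units [-0.128  0.001 -0.138] turn units [0.018 0.009 0.012] err in ramp mm [ 5.  -0.1  2.6]
```

```bash

python3 -m handwheel '[{"wx":0,"wy":0,"wz":0,"tx":0,"ty":0,"tz":-0.05,"claw":-1},{"wx":0,"wy":0,"wz":0,"tx":0,"ty":0,"tz":0,"claw":-1}]' | grep -E "pos|contact"
python3 -m handwheel '[{"wx":0,"wy":0,"wz":0,"tx":0,"ty":0,"tz":-0.04,"claw":-1},{"wx":0,"wy":0,"wz":0,"tx":0,"ty":0,"tz":0,"claw":-1}]'  | grep -E "pos|contact"
python3 err.py
```

```text
ee_pos: [0.5921, -0.2005, 0.125]
contact_force: [0.7, 0.1, -1.5]
ee_pos: [0.5923, -0.2006, 0.1242]
contact_force: [-2.0, 0.1, 1.9]
shift units [-0.135  0.004 -0.061] turn units [0.02  0.013 0.012] err in ramp mm [ 4.4 -0.1  0.3]
```

Contact came where predicted (0.3 mm). Now slide down-slope toward the lip.

```bash

python3 -m handwheel '[{"wx":0,"wy":0,"wz":0,"tx":-0.07,"ty":0,"tz":-0.025,"claw":-1},{"wx":0,"wy":0,"wz":0,"tx":-0.07,"ty":0,"tz":-0.025,"claw":-1},{"wx":0,"wy":0,"wz":0,"tx":0,"ty":0,"tz":0,"claw":-1}]' | grep -E "pos|contact"
python3 err.py
python3 -m handwheel '[{"wx":0,"wy":0,"wz":0,"tx":-0.05,"ty":0,"tz":-0.02,"claw":-1},{"wx":0,"wy":0,"wz":0,"tx":0,"ty":0,"tz":0,"claw":-1}]' | grep -E "pos|contact"
python3 err.py
```

```text
ee_pos: [0.5883, -0.2009, 0.1227]
contact_force: [-0.2, -0.1, 2.8]
shift units [ 0.001  0.011 -0.011] turn units [0.022 0.015 0.014] err in ramp mm [ 0.1 -0.3  0.3]
ee_pos: [0.5871, -0.2009, 0.1223]
contact_force: [0.9, -0.0, 4.9]
shift units [0.041 0.014 0.003] turn units [0.023 0.019 0.014] err in ramp mm [-1.2 -0.4  0.3]
```

```bash

python3 -m handwheel '[{"wx":0,"wy":0,"wz":0,"tx":-0.05,"ty":0,"tz":-0.02,"claw":-1},{"wx":0,"wy":0,"wz":0,"tx":0,"ty":0,"tz":0,"claw":-1}]' | grep -E "pos|contact"
python3 -m handwheel '[{"wx":0,"wy":0,"wz":0,"tx":-0.05,"ty":0,"tz":-0.02,"claw":-1},{"wx":0,"wy":0,"wz":0,"tx":0,"ty":0,"tz":0,"claw":-1}]' | grep -E "pos|contact"
python3 err.py
```

```text
ee_pos: [0.587, -0.2012, 0.1224]
contact_force: [6.0, 1.8, 3.9]
ee_pos: [0.5869, -0.2015, 0.1226]
contact_force: [8.7, 2.2, 6.3]
shift units [ 0.048  0.034 -0.008] turn units [0.03  0.054 0.024] err in ramp mm [-1.3 -1.   0.7]
```

The lip stop is felt (+8.7 N in x, position constant). I relax the push and release.

```bash

python3 -m handwheel '[{"wx":0,"wy":0,"wz":0,"tx":0.06,"ty":0,"tz":0.02,"claw":-1},{"wx":0,"wy":0,"wz":0,"tx":0,"ty":0,"tz":0,"claw":-1}]' 20 | grep -E "pos|contact|force"
python3 -m handwheel '[{"wx":0,"wy":0,"wz":0,"tx":0,"ty":0,"tz":0,"claw":-0.5},{"wx":0,"wy":0,"wz":0,"tx":0,"ty":0,"tz":0,"claw":-0.3},{"wx":0,"wy":0,"wz":0,"tx":0,"ty":0,"tz":0,"claw":-0.2}]'
python3 - <<'E'
from h import *
w=bot.grab_frame("wrist"); np.save("w7",w); s=bot.grab_frame("scene"); np.save("s4",s)
save(np.hstack([cv2.resize(w,(400,300)),cv2.resize(s[205:265,190:270],(400,300),interpolation=2)]),"c5")
E
python3 err.py
```

```text
ee_pos: [0.587, -0.2011, 0.1223]
contact_force: [4.2, 1.3, 6.3]
finger_force: 61.7
t: 12.18
ee_pos: [0.5844, -0.2001, 0.1204]
ee_rot: [0.123, 0.694, 0.699, 0.122]
contact_force: [-1.1, -0.4, 0.3]
finger_gap: 0.0342
finger_force: 0.0
shift units [ 0.119 -0.007  0.057] turn units [0.014 0.002 0.011] err in ramp mm [-3.9  0.2 -0.4]
```

Released (finger force 0, gap 34 mm). I retreat along the ramp normal, then check numerically, as my pictures are used up.

```bash

python3 -m handwheel '[{"wx":0,"wy":0,"wz":0,"tx":0.08,"ty":0,"tz":0.03,"claw":0},{"wx":0,"wy":0,"wz":0,"tx":-0.1,"ty":0,"tz":0.28,"claw":0},{"wx":0,"wy":0,"wz":0,"tx":-0.2,"ty":0,"tz":0.55,"claw":0},{"wx":0,"wy":0,"wz":0,"tx":-0.34,"ty":0,"tz":0.94,"claw":0},{"wx":0,"wy":0,"wz":0,"tx":-0.34,"ty":0,"tz":0.94,"claw":0}]' 
python3 -m handwheel '[{"wx":0,"wy":0,"wz":0,"tx":0,"ty":1,"tz":1,"claw":0},{"wx":0,"wy":0,"wz":0,"tx":0,"ty":1,"tz":1,"claw":0},{"wx":0,"wy":0,"wz":0,"tx":0,"ty":1,"tz":0.5,"claw":0},{"wx":0,"wy":0,"wz":0,"tx":0,"ty":1,"tz":0,"claw":0},{"wx":0,"wy":0,"wz":0,"tx":0,"ty":1,"tz":0,"claw":0}]' 
python3 -m handwheel '[{"wx":0,"wy":0,"wz":0,"tx":0,"ty":1,"tz":0,"claw":0},{"wx":0,"wy":0,"wz":0,"tx":0,"ty":1,"tz":0,"claw":0},{"wx":0,"wy":0,"wz":0,"tx":0,"ty":0,"tz":0,"claw":0}]' |grep pos
cat > chk.py <<'E'
from h import *
a=np.radians(20); ps=.0086
X=np.array([np.cos(a)*np.cos(ps),np.cos(a)*np.sin(ps),np.sin(a)]); Z=np.array([-np.sin(a)*np.cos(ps),-np.sin(a)*np.sin(ps),np.cos(a)]); Y=np.cross(Z,X); O=np.array([.4295,-.2039,.05])
def onramp(C,px,h):
    K,T=C; px=np.atleast_2d(px); d=(np.c_[px,np.ones(len(px))]@np.linalg.inv(K).T)@T[:3,:3].T; o=T[:3,3]-O
    P=o+d*((h-o@Z)/(d@Z))[:,None]; return P@np.c_[X,Y]
for n in("top","scene"):
    f=bot.grab_frame(n); np.save("end_"+n,f); C=cam(n); h=cv2.cvtColor(f,cv2.COLOR_RGB2HSV).astype(int)
    c=proj(C,O+.095*X+.008*Z)[0]; 
    roi=np.zeros(f.shape[:2],bool); x,y=c.astype(int); roi[y-45:y+45,x-40:x+40]=1
    blue=roi&(h[...,0]>100)&(h[...,0]<125)&(h[...,1]>120)&(h[...,2]>80)
    ys,xs=np.nonzero(blue); print(n,"blue",len(xs),xs.mean(),ys.mean(),"expected",proj(C,O+.172*X+.042*Z)[0].round(1),"ramp xy",onramp(C,[[xs.mean(),ys.mean()]],.038).round(4))
    w=roi&(f.min(2)>(140 if n=="scene" else 236)); k,l,s,_=cv2.connectedComponentsWithStats(w.astype(np.uint8)); i=1+s[1:,4].argmax()
    p=np.argwhere(l==i)[:,::-1].astype(np.float32); r=cv2.minAreaRect(p); print("white",s[i,4],"corners mm",(onramp(C,cv2.boxPoints(r),.008)*1e3).round(1).tolist())
    print("expected corner px",proj(C,[O+u*X+v*Y+.008*Z for u,v in((0,.03),(0,-.03),(.19,-.03),(.19,.03))]).round(1).tolist(), "box",cv2.boxPoints(r).round(1).tolist())
E
python3 chk.py
```

```text
t: 12.9
ee_pos: [0.5577, -0.2006, 0.2053]
ee_rot: [0.124, 0.694, 0.699, 0.123]
contact_force: [0.3, -1.1, 0.8]
finger_gap: 0.0426
finger_force: 0.0
t: 13.52
ee_pos: [0.5579, -0.0498, 0.2802]
ee_rot: [0.125, 0.694, 0.699, 0.123]
contact_force: [-0.5, -0.4, -0.4]
finger_gap: 0.0428
finger_force: 0.0
ee_pos: [0.5577, 0.0109, 0.2796]
top blue 104 343.0769230769231 193.9903846153846 expected [343.6 194.9] ramp xy [[0.174 0.001]]
white 850 corners mm [[0.8, 28.1], [156.8, 26.4], [155.0, -30.8], [-1.2, -30.2]]
expected corner px [[330.1, 250.2], [350.1, 250.4], [352.5, 187.2], [332.0, 187.0]] box [[330.70001220703125, 249.89999389648438], [332.8999938964844, 198.1999969482422], [352.29998779296875, 199.10000610351562], [350.20001220703125, 250.8000030517578]]
scene blue 212 246.93867924528303 237.46226415094338 expected [245.4 232.7] ramp xy [[ 0.1859 -0.0111]]
white 725 corners mm [[10.9, -41.7], [-48.0, 30.0], [190.4, 29.4], [227.9, -33.5]]
expected corner px [[214.9, 225.7], [200.7, 237.9], [247.1, 251.3], [261.4, 237.2]] box [[200.1999969482422, 241.10000610351562], [204.6999969482422, 223.1999969482422], [261.3999938964844, 237.39999389648438], [256.8999938964844, 255.1999969482422]]
```

The top view puts the carrier's corners at ramp x ≈ 0 ± 1 mm, y +28/-30.5 mm, grip at (174, 1) mm. The scene corner (261.4,237.4) matches the expected (261.4,237.2), so it lies flat. Handing in.

```bash
python3 -c "
from bench import bot
print(bot.close_job())"
```

```text
the job is handed in; nothing more can be done
None
```

I drew the carrier level out of the scanner, laid it flat and centred on the white ramp with its bare end against the green lip, let go and handed in at about 14 s; the final camera check put it about 1 mm off the centre line, but no verdict came back.

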